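# Tighten a bearing lock ring with a pin spanner

## Task

Take the red-handled pin spanner from its wooden stand, get both prongs fully down into two opposite holes of the steel lock ring on the blue bearing housing, feeling for the holes with a light touch, and only then turn the ring clockwise (seen from above) until it comes up firm against its stop. Do it gently: a hard shove or overtightening spoils the ring. Leave the spanner standing in the ring and the other things where they are.

Things in the scene. Friction and masses are not known exactly. Their poses are not given: they have to be found in the camera images.
- pin_spanner: Pin spanner, 160 g, 86 mm tall, standing upright in its stand. Origin: midway between the two prong tips, at tip level; z up through the handle, x along the line through both prongs. Prongs: steel pins 6 mm thick, 9 mm long, ends tapered, at x = -24 and +24 mm. Above them a steel head 64 (x) x 18 (y) mm at z = 9 to 20 mm, which lands on the ring or stand when the prongs are fully in.
- spanner_grip (a point): Middle of the spanner's red grip block, 63 mm above the prong tips on the spanner's axis. Block 46 (x) x 16 (y) x 46 (z) mm with flat sides, on a 14 mm stem: pinch it across y from above. Axes as pin_spanner.
- stand: Wooden block 90 (x) x 44 (y) x 30 (z) mm, fixed to the bench, with two vertical 9 mm square holes and 14 mm deep, at x = -24 and +24 mm. The spanner stands in them with its head on the block's top, prong tips 21 mm above the bench; lift it straight up. Origin: centre of the underside.
- hub: Blue flanged bearing housing, fixed to the bench: square foot 118 x 118 x 14 mm, round body above. Origin: centre of its underside, on the lock ring's axis; z up. The steel lock ring lies on top, upper face 60 mm above the bench. Measured places can be 1 to 2 mm out: follow the holes' sideways push. Too hard: over 60 N of spanner contact in all (both prongs added), or over 5 N of the fingers.
- ring_face (a point): Centre of the ring's upper face (ring: 76 mm across, 26 mm bore, 12 mm thick). Six upright holes, 8.2 mm wide, 12 mm deep, chamfered, lie 60 degrees apart on a 24 mm radius, about 1 mm play round a prong. Their angle is NOT tied to this frame or the joint reading: find it by eye, or rest the prongs on the face with 3 to 8 N and turn slowly, up to 60 degrees, until they drop in.
- lock_ring (a joint): Turn of the lock ring in rad, growing clockwise seen from above; 0.95 is its solid stop, it starts at 0 to 0.3. Done when within 0.06 of the stop. It turns against about 0.2 N m (light rubbing does not move it); at the stop the torque climbs steeply: cease as soon as it climbs by about 0.15 N m.
- piston_a: Bystander: grey piston, 90 mm in diameter, 64 mm high, dark top. Origin under its centre.
- valve_spring_a: Bystander: steel valve spring, 34 mm in diameter, 45 mm high. Origin under its centre.
- valve_spring_b: Bystander: second steel valve spring, 35 mm in diameter, 48 mm high. Origin under its centre.
- parts_box_e: Bystander: closed blue-and-white cardboard box, 100 x 135 x 61 mm. Origin under its centre.
- assembly_lube: Bystander: small squeeze bottle with black nozzle and orange label, 42 mm in diameter, 153 mm high. Origin under its centre.
Mind the look-alikes: they are no part of the job. Of the things like the pin_spanner, leave any that is pink or purple; of the rest the larger one is meant.

How it is judged (in metres and radians):
On the way, in this order (a step that is already met when the one before it is completed fails the run):
1. both prongs are down in the ring's holes (at least 6 mm) with the spanner upright and centred, before the ring is turned to its stop (z of pin_spanner in the frame of hub below 0.054 m and horizontal distance between pin_spanner and hub below 0.004 m and angle between pin_spanner's own z axis and vertical below 0.12 rad and value of joint lock_ring below 0.85 rad), for 0.2 s.
2. the ring is turned home with the spanner still seated in it (z of pin_spanner in the frame of hub below 0.054 m and horizontal distance between pin_spanner and hub below 0.004 m and angle between pin_spanner's own z axis and vertical below 0.12 rad and value of joint lock_ring above 0.89 rad), for 0.2 s.
At the end, for the whole second after the job is handed in: The lock ring stands within 0.06 rad of its stop (reads over 0.89), the spanner stands released and still in the ring, upright within 0.12 rad, within 4 mm of the ring's axis, with its prongs at least 6 mm deep in the holes (all of step 2 and linear speed of pin_spanner below 0.02 m/s and contact force between the fingers and pin_spanner below 0.2 N); the robot touches nothing.
It fails at once if the ring is turned (faster than 0.1 rad/s) while the prongs are not both at least 3 mm down in its holes ((velocity of joint lock_ring above 0.1 rad/s or velocity of joint lock_ring below -0.1 rad/s) and (z of pin_spanner in the frame of hub above 0.057 m or horizontal distance between pin_spanner and hub above 0.006 m)).
It fails at once if the spanner presses on the ring and housing with more than 60 N (contact force between pin_spanner and hub above 60 N).
It fails at once if the ring or housing is pushed by the fingers with more than 5 N (contact force between the fingers and hub above 5 N).
It fails at once if a bystander is moved more than 30 mm (distance of any of piston_a, valve_spring_a, valve_spring_b, parts_box_e, assembly_lube from where it was at the start of the episode above 0.03 m).
It also fails if it takes over 67 s, if anything falls off the work surface, if the arm or the gripper's body presses on something with over 40 N, if the wrist force passes 120 N, or if a joint passes its speed limit or range.

## Robot

A 6-joint arm with a two-finger parallel gripper is mounted at the origin on a cart in front of the work surface, level with it; the furniture and walls round the work are solid. World frame = base frame: x ahead of the robot, y to its left, z up, the work surface at z = 0. Lengths are in mm, angles in rad, forces in N, time in s.
With the tool pointing down it reaches from about 275 to 750 mm from the base axis. Payload 10.2 kg.
Tool frame: the origin (TCP) lies at the very end of the fingers, on their centre line; the grasp point (between the pads) lies 19 mm behind it; z points along the fingers, y is the line along which they close (so a half turn about z gives the same grasp; the last joint's range is limited). The gripper opens to 85 mm and grips with 20 to 120 N. Pads are 22 mm wide; open, the fingers measure 114 mm over their backs; the gripper's body (76 mm by 85 mm) begins 54 mm behind the grasp point. The pads swing forward as they close: fully open they stand 13 mm farther back than shut.
Start: joints at [-1.534, 0.313, 1.498, -0, 1.331, -0.223], TCP at [134.852, -507.391, 231.294] pointing down, gripper open.
Joint ranges: [-2.94, 2.94], [-0.97, 2.17], [0.19, 2.56], [-1.23, 4.37], [0.02, 3.11], [-2.88, 2.88]. Speed limits (rad/s): [2.39, 2.39, 3.01, 3.14, 3.14, 3.14].

## Interface

Orientations are given as a unit quaternion [w, x, y, z].
In Python, from rig import * gives the robot as it stands. The module is installed in compiled form; this text tells all that it offers.
- The arm moves only by the shell command python3 -m crank 'ROWS' [FORCE]. ROWS is JSON, a list that holds one entry, the list of rows, each a list of 7 numbers: the shift along the tool's x, y, z in units of 25 mm (1.0 is 25 mm), then the turn, a rotation vector about the tool's x, y, z in units of 8 degrees (1.0 is 8 degrees), then the finger opening in mm, from 0 to 85.4. A call has exactly 8 rows; each row shifts and turns the commanded pose from where the row before left it, along the tool's axes as they then stand; what a row does not reach is not made up. A row lasts 1/10 s, in which the tool goes at most 50 mm and 8.59 degrees, less where a joint would pass 70% of its speed; a pose out of reach is approached as far as the arm can. A call is refused whole if a number of a shift passes 1 or a number of a turn 1, either way. A call with a gripper value outside its range is refused whole. The fingers move at their own pace and stop on an object; FORCE is the grip in N (left out, the last holds). Time passes only in rows, so rows that do not move let the fingers close, or fill a call up. It gives the time, the measured TCP pose, the force, the opening and the grip force at its end, in the units of the state.
- sense(): the state, without advancing time (a new reading comes with each control period).
- capture(name): name is "scene" or "top" or "wrist"; returns the picture (400x640x3 uint8, blue, green, red); there is no depth.
- camera_model(name): a dict with "fx", "fy", "cx", "cy" (pixels), "k1" (the pictures are not rectified: a ray, as slopes to the right and down, at radius r is drawn at 1 + k1 r^2 times it, then the intrinsics apply), "world_from_camera" (4x4, takes a point from camera to world coordinates); the wrist camera has in their place "T_tool_cam" (4x4, takes a point from camera to tool coordinates, whose origin is the TCP and whose axes are the flange's). Camera axes: x right, y up, looking along -z (the intrinsics and any distortion apply to the point x, -y, -z); pixel columns grow to the right and rows downward; lengths in mm; the calibration is good to about 2 mm. A picture is of the moment at which its call begins: read the wrist's pose just before it. camera_model takes no time and is no camera call.
- finish_job(): hands the job in; it is judged then, once.
The state is a dict: "time_s": time; "joints": joint angles; "dq": joint speeds; "tau": joint torques, N m; "eef_pos": TCP position; "ee_rot": TCP orientation; "force": force on the tool from outside, world axes, zero at the start; "wrist_torque": the same for the moment, N m; "grip_width": opening from 0.0 (shut) to 1.0 (fully open); "grip_force": force on a finger pad.
Only numpy, scipy, OpenCV 4.12 (cv2) and the standard library are available. Lean on these libraries where they do the work, as an engineer would, in place of code of your own. Each camera call takes 0.05 s, during which the arm holds its last target. There are 200 camera calls.

## Working session

There is one attempt and no reset: what is moved stays moved. The work goes in short steps, Python scripts to look and compute and a shell command to move; the robot and the scene stay as the last step left them, time stands still between calls to the robot, and variables do not carry over. Pictures are saved under pics/ and viewed, at most 10 in all, crops included, and the job is handed in when it is done.

```bash
mkdir -p pics; python3 - <<'E'
from rig import *
import cv2,numpy as np
s=sense();print({k:np.round(v,3) for k,v in s.items()})
for n in("scene","top"):
    cv2.imwrite(f"pics/{n}0.png",capture(n));m=camera_model(n);print(n,{k:np.round(v,3) for k,v in m.items()})
print({k:np.round(v,3) for k,v in camera_model("wrist").items()})
E
```

```text
{'time_s': np.float64(0.0), 'joints': array([-1.534,  0.313,  1.498,  0.   ,  1.331, -0.223]), 'dq': array([ 0.001, -0.001, -0.001,  0.   ,  0.   ,  0.   ]), 'tau': array([-0.0000e+00, -4.1227e+01, -2.5975e+01, -0.0000e+00,  4.0000e-03,
        0.0000e+00]), 'eef_pos': array([ 134.837, -507.109,  230.705]), 'ee_rot': array([-0.001,  0.992,  0.13 ,  0.   ]), 'force': array([-0.392,  0.162,  0.106]), 'wrist_torque': array([-0.024,  0.019, -0.054]), 'grip_force': np.float64(0.0), 'grip_width': np.float64(1.004)}
scene {'fx': np.float64(417.136), 'fy': np.float64(417.136), 'cx': np.float64(320.352), 'cy': np.float64(197.512), 'k1': np.float64(0.004), 'world_from_camera': array([[ 7.62000e-01,  5.00000e-01, -4.11000e-01,  9.83210e+01],
       [-6.47000e-01,  5.85000e-01, -4.88000e-01, -5.97015e+02],
       [-4.00000e-03,  6.38000e-01,  7.70000e-01,  9.80043e+02],
       [ 0.00000e+00,  0.00000e+00,  0.00000e+00,  1.00000e+00]])}
top {'fx': np.float64(394.683), 'fy': np.float64(394.683), 'cx': np.float64(319.344), 'cy': np.float64(208.166), 'k1': np.float64(-0.101), 'world_from_camera': array([[-1.700000e-02,  9.960000e-01, -9.100000e-02,  4.892990e+02],
       [-1.000000e+00, -1.500000e-02,  2.200000e-02, -1.628000e+01],
       [ 2.000000e-02,  9.100000e-02,  9.960000e-01,  1.047097e+03],
       [ 0.000000e+00,  0.000000e+00,  0.000000e+00,  1.000000e+00]])}
{'fx': np.float64(345.279), 'fy': np.float64(345.279), 'cx': np.float64(317.647), 'cy': np.float64(203.489), 'k1': np.float64(-0.055), 'T_tool_cam': array([[-1.0000e-03,  9.5200e-01,  3.0600e-01,  7.9075e+01],
       [ 1.0000e+00,  1.0000e-03, -0.0000e+00, -3.5500e-01],
       [-1.0000e-03,  3.0600e-01, -9.5200e-01, -1.4322e+02],
       [ 0.0000e+00,  0.0000e+00,  0.0000e+00,  1.0000e+00]])}
```

View pics/top0.png

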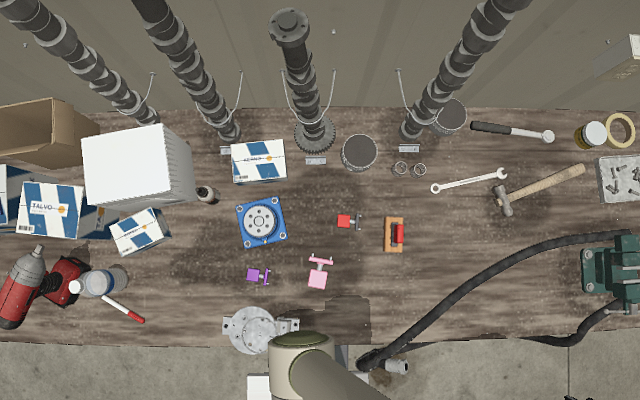

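View pics/scene0.png

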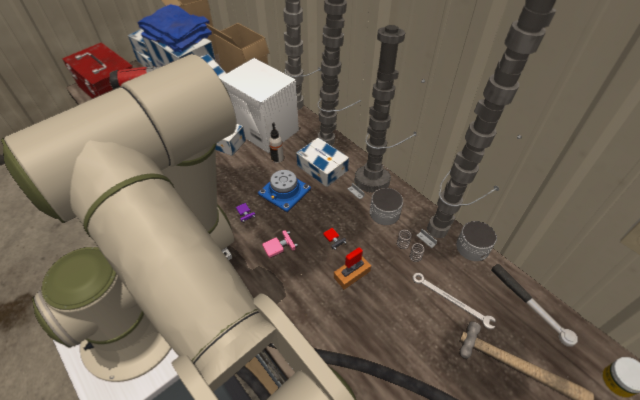

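The top view shows the upright red spanner in its wooden stand at about (394,234), and the hub with its ring at about (262,221). The pink and purple tools, and a smaller red one lying at (346,221), are decoys. Next I measure.

```bash
cat > h.py <<'E'
from rig import *
import cv2,numpy as np
from scipy.spatial.transform import Rotation as R
def cam(name,s=None):
    m=camera_model(name)
    if name!="wrist": return m,np.array(m["world_from_camera"])
    s=s or sense();q=s["ee_rot"];T=np.eye(4);T[:3,:3]=R.from_quat([q[1],q[2],q[3],q[0]]).as_matrix();T[:3,3]=s["eef_pos"]
    return m,T@np.array(m["T_tool_cam"])
def ray(mT,px,z):
    m,T=mT
    px=np.atleast_2d(np.float32(px)).reshape(-1,1,2)
    K=np.array([[m["fx"],0,m["cx"]],[0,m["fy"],m["cy"]],[0,0,1]])
    u=cv2.undistortPoints(px,K,np.array([m["k1"],0,0,0.]))[:,0]
    d=np.c_[u[:,0],-u[:,1],-np.ones(len(u))]@T[:3,:3].T
    o=T[:3,3];return o+d*((z-o[2])/d[:,2])[:,None]
def blobs(mask,amin=30):
    c,_=cv2.findContours(mask.astype(np.uint8),cv2.RETR_EXTERNAL,cv2.CHAIN_APPROX_NONE)
    return sorted([k for k in c if cv2.contourArea(k)>amin],key=cv2.contourArea,reverse=True)
def pose():
    s=sense();q=s["ee_rot"];r=R.from_quat([q[1],q[2],q[3],q[0]]).as_matrix()
    print("t",round(float(s["time_s"]),2),"pos",np.round(s["eef_pos"],1),"yaw",round(float(np.degrees(np.arctan2(r[1,0],r[0,0]))),2),"tilt",np.round(r[:2,2],4),"F",np.round(s["force"],1),"M",np.round(s["wrist_torque"],3),"w",round(float(s["grip_width"]),3),"gf",round(float(s["grip_force"]),1))
    return s,r
E
python3 - <<'E'
from h import *
I=cv2.imread("pics/top0.png");H=cv2.cvtColor(I,cv2.COLOR_BGR2HSV);m=cam("top")
h,s,v=[H[...,i].astype(int) for i in range(3)]
sub=np.zeros(h.shape,bool);sub[150:300,200:440]=1
for nm,mk,z in(("red",((h<4)|(h>176))&(s>180)&(v>100),105),("wood",(h>5)&(h<18)&(s>140)&(v>130),30),("blue",(h>100)&(h<118)&(s>150),14)):
    for c in blobs((mk&sub),60)[:3]:
        r=cv2.minAreaRect(c);b=ray(m,cv2.boxPoints(r),z)
        print(nm,np.round(r[0]),cv2.contourArea(c),"centre",np.round(b.mean(0),1),"sides",np.round([np.linalg.norm(b[0]-b[1]),np.linalg.norm(b[1]-b[2])],1),"ang",np.round(np.degrees([np.arctan2(*(b[1]-b[0])[1::-1]),np.arctan2(*(b[2]-b[1])[1::-1])]),1))
ring=(s<70)&(v>90)&sub
for c in blobs(ring,200)[:4]:
    e=cv2.fitEllipse(c);print("ring?",e,np.round(ray(m,[e[0]],60),1))
E
```

```text
blue [261. 222.] 1044.5 centre [550.  116.1  14. ] sides [97.2 99.3] ang [ -26.8 -117.4]
ring? ((321.9557800292969, 222.08148193359375), (164.7187042236328, 293.1416320800781), 91.35591125488281) [[544.5 -43.7  60. ]]
```

```bash
python3 - <<'E'
from h import *
I=cv2.imread("pics/top0.png");H=cv2.cvtColor(I,cv2.COLOR_BGR2HSV);m=cam("top")
print(H[232,398],H[222,388],H[248,390],H[212,262])
print(ray(m,[[393,235]],30),ray(m,[[398,233]],107),ray(m,[[261,221]],60))
E
```

```text
[  1 166 220] [ 15 116 214] [ 15 115 213] [ 75   2 216]
[[ 509.53168981 -228.12712469   30.        ]] [[ 512.55254   -224.3718415  107.       ]] [[549.62510926 108.87229464  60.        ]]
```

```bash
python3 -m crank '[[[0.9,-0.36,0,0,0,0,85],[0.9,-0.36,0,0,0,0,85],[0.9,-0.36,0,0,0,0,85],[0.9,-0.36,0,0,0,0,85],[0.9,-0.36,0,0,0,0,85],[0.9,-0.36,0,0,0,0,85],[0.9,-0.36,0,0,0,0,85],[0.9,-0.36,0,0,0,0,85]]]'
python3 -m crank '[[[0.9,-0.36,0,0,0,0,85],[0.9,-0.36,0,0,0,0,85],[0.9,-0.36,0,0,0,0,85],[0.9,-0.36,0,0,0,0,85],[0.9,-0.36,0,0,0,0,85],[0.9,-0.36,0,0,0,0,85],[0.9,-0.36,0,0,0,0,85],[0.9,-0.36,0,0,0,0,85]]]'
python3 -m crank '[[[0.75,-0.3,0,0,0,0,85],[0.75,-0.3,0,0,0,0,85],[0.75,-0.3,0,0,0,0,85],[0.75,-0.3,0,0,0,0,85],[0,0,0,0,0,0.62,85],[0,0,0,0,0,0.62,85],[0,0,0,0,0,0.62,85],[0,0,0,0,0,0,85]]]'
python3 - <<'E'
from h import *
pose();s=sense();I=capture("wrist");cv2.imwrite("pics/w1.png",I)
H=cv2.cvtColor(I,cv2.COLOR_BGR2HSV);m=cam("wrist",s);h,S,v=[H[...,i].astype(int) for i in range(3)]
for nm,mk,z in(("red",((h<4)|(h>176))&(S>120)&(v>80),107),("wood",(h>5)&(h<20)&(S>90)&(v>140),30)):
    for c in blobs(mk,200)[:3]:
        r=cv2.minAreaRect(c);b=ray(m,cv2.boxPoints(r),z)
        print(nm,np.round(r[0]),cv2.contourArea(c),"centre",np.round(b.mean(0),1),"sides",np.round([np.linalg.norm(b[0]-b[1]),np.linalg.norm(b[1]-b[2])],1),"ang",np.round(np.degrees([np.arctan2(*(b[1]-b[0])[1::-1]),np.arctan2(*(b[2]-b[1])[1::-1])]),1))
E
```

```text
time_s: 0.9
eef_pos: [291.0, -390.7, 231.0]
ee_rot: [-0.0, 0.992, 0.13, -0.0]
force: [0.0, -0.2, 1.0]
grip_width: 0.998
grip_force: 0.0
time_s: 1.7
eef_pos: [446.4, -275.0, 231.0]
ee_rot: [-0.0, 0.992, 0.13, -0.0]
force: [0.6, -0.3, 0.3]
grip_width: 0.996
grip_force: 0.0
time_s: 2.5
eef_pos: [510.5, -227.4, 230.9]
ee_rot: [-0.0, 1.0, -0.0, -0.0]
force: [1.5, -0.4, -0.2]
grip_width: 0.989
grip_force: 0.0
t 2.5 pos [ 510.5 -227.4  230.9] yaw -0.03 tilt [-0.0006  0.0005] F [ 1.5 -0.4 -0.2] M [-0.01   0.03  -0.022] w 0.989 gf 0.0
red [321. 186.] 1050.5 centre [ 517.5 -229.4  107. ] sides [51.6 14.8] ang [ -3.3 -93.1]
red [198. 131.] 1011.5 centre [ 561.9 -135.4  107. ] sides [25.3 25.9] ang [-90.6 175.1]
red [618. 381.] 734.0 centre [ 305.3 -544.6  107. ] sides [49.3 54.7] ang [ -93.9 -159.9]
wood [320. 170.] 2247.5 centre [ 512.8 -229.1   30. ] sides [92.3 43.9] ang [ -5.1 -94.1]
```

View pics/w1.png

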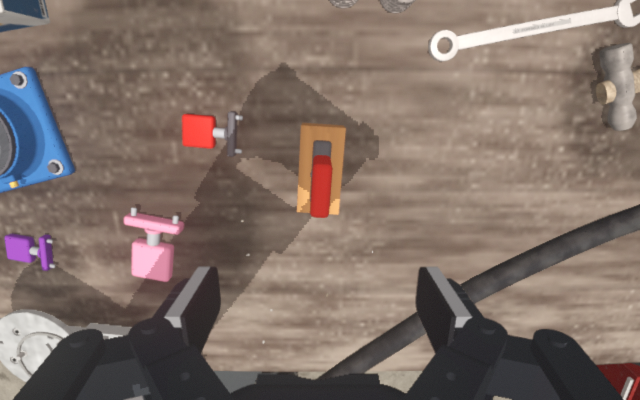

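The wrist view shows the spanner block at (321,186) on its stand at (320,170). The stand measures 92x44, which matches, and its yaw is about -4.5°. I align and go down around the grip.

```bash
python3 -m crank '[[[0.08,0.07,0,0,0,0.55,85],[0,0,0.94,0,0,0,85],[0,0,0.94,0,0,0,85],[0,0,0.94,0,0,0,85],[0,0,0.94,0,0,0,85],[0,0,0.94,0,0,0,85],[0,0,0.94,0,0,0,60],[0,0,0.94,0,0,0,40]]]' 20
python3 -m crank '[[[0,0,0,0,0,0,30],[0,0,0,0,0,0,24],[0,0,0,0,0,0,20],[0,0,0,0,0,0,17],[0,0,0,0,0,0,12],[0,0,0,0,0,0,5],[0,0,0,0,0,0,5],[0,0,0,0,0,0,5]]]' 20
python3 - <<'E'
from h import *
pose();print(np.round(sense()["joints"],3))
I=capture("wrist");cv2.imwrite("pics/w2.png",I)
E
```

```text
time_s: 3.35
eef_pos: [512.4, -229.2, 65.8]
ee_rot: [-0.0, 0.999, -0.037, -0.0]
force: [1.0, 0.3, -0.2]
grip_width: 0.693
grip_force: 0.0
time_s: 4.15
eef_pos: [513.0, -229.6, 68.0]
ee_rot: [0.001, 0.999, -0.038, 0.001]
force: [-1.2, -0.3, 7.0]
grip_width: 0.183
grip_force: 20.4
t 4.15 pos [ 513.  -229.6   68. ] yaw -4.38 tilt [ 0.0016 -0.0012] F [-1.2 -0.3  7. ] M [0.089 0.123 0.013] w 0.183 gf 20.4
[-0.629  0.568  1.574 -0.     0.997  1.018]
```

View pics/w2.png

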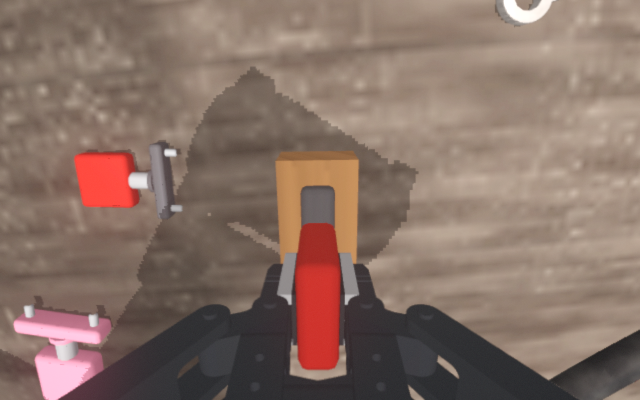

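The wrist view shows the red block at (318,300) held centrally between the pads. I firm up the grip and lift straight up.

```bash
python3 -m crank '[[[0,0,0,0,0,0,5],[0,0,0,0,0,0,5],[0,0,-0.2,0,0,0,5],[0,0,-0.5,0,0,0,5],[0,0,-0.7,0,0,0,5],[0,0,-0.8,0,0,0,5],[0,0,-0.8,0,0,0,5],[0,0,-0.5,0,0,0,5]]]' 100
python3 - <<'E'
from h import *
s,r=pose();I=capture("wrist");cv2.imwrite("pics/w3.png",I)
H=cv2.cvtColor(I,cv2.COLOR_BGR2HSV);mk=((H[...,0]<5)|(H[...,0]>175))&(H[...,1]>120)
c=[k for k in blobs(mk,500) if cv2.pointPolygonTest(k,(318,300),False)>0][0]
x,y,w,h=cv2.boundingRect(c);print(x,y,w,h,H[y:y+h:4,318,2])
m,T=cam("wrist",s)
def tool(px,zt):
    m2=(m,np.array(m["T_tool_cam"]));return np.round(ray(m2,px,zt),1)
top=-(107-68)
mask=np.zeros(mk.shape,np.uint8);cv2.drawContours(mask,[c],-1,1,-1)
for row in range(y+2,y+h,10):
    cs=np.where(mask[row])[0];print(row,cs.min(),cs.max(),tool([[(cs.min()+cs.max()+1)/2,row]],top),round(float(tool([[cs.max()+1,row]],top)[0,1]-tool([[cs.min(),row]],top)[0,1]),1))
E
```

```text
time_s: 5.0
eef_pos: [512.9, -229.4, 156.4]
ee_rot: [0.001, 0.999, -0.038, 0.001]
force: [0.0, 0.3, -2.3]
grip_width: 0.173
grip_force: 97.3
t 5.0 pos [ 512.9 -229.4  156.4] yaw -4.39 tilt [ 0.0017 -0.0012] F [ 0.   0.3 -2.3] M [ 0.002 -0.059  0.025] w 0.173 gf 97.3
295 223 46 147 [152 155 155 154 156 156 157 157 158 157 169 191 200 203 204 205 203 204
 204 204 204 203 204 203 204 203 203 202 203 203 202 202 202 202 202 201
 192]
225 303 332 [[ 38.1  -0.4 -39. ]] 9.7
235 301 334 [[ 34.6  -0.4 -39. ]] 11.1
245 300 336 [[ 31.   -0.2 -39. ]] 12.2
255 298 337 [[ 27.4  -0.4 -39. ]] 13.4
265 296 339 [[ 23.7  -0.4 -39. ]] 14.8
275 295 340 [[ 19.9  -0.4 -39. ]] 15.6
285 295 340 [[ 16.   -0.4 -39. ]] 15.8
295 297 339 [[ 12.   -0.2 -39. ]] 15.0
305 297 338 [[  7.9  -0.4 -39. ]] 14.8
315 297 338 [[  3.7  -0.4 -39. ]] 15.0
325 297 338 [[ -0.6  -0.4 -39. ]] 15.2
335 298 338 [[ -4.9  -0.2 -39. ]] 15.0
345 298 338 [[ -9.4  -0.2 -39. ]] 15.2
355 298 338 [[-14.1  -0.2 -39. ]] 15.4
365 301 335 [[-18.8  -0.2 -39. ]] 13.2
```

```bash
python3 -m crank '[[[-0.14,-0.96,0,0,0,0,5],[-0.14,-0.96,0,0,0,0,5],[-0.14,-0.96,0,0,0,0,5],[-0.14,-0.96,0,0,0,0,5],[-0.14,-0.96,0,0,0,0,5],[-0.14,-0.96,0,0,0,0,5],[-0.14,-0.96,0,0,0,0,5],[-0.14,-0.96,0,0,0,0,5]]]'
python3 -m crank '[[[-0.14,-0.96,0,0,0,0,5],[-0.14,-0.96,0,0,0,0,5],[-0.14,-0.96,0,0,0,0,5],[-0.14,-0.96,0,0,0,0,5],[-0.14,-0.96,0,0,0,0,5],[-0.14,-0.96,0,0,0,0,5],[0,0,0,0,0,0,5],[0,0,0,0,0,0,5]]]'
python3 - <<'E'
from h import *
s,r=pose();I=capture("wrist");cv2.imwrite("pics/w4.png",I)
m=cam("wrist",s);np.save("w4.npy",np.array(m[1]))
H=cv2.cvtColor(I,cv2.COLOR_BGR2HSV);S=H[...,1];V=H[...,2]
for c in blobs((S<40)&(V>100),1500)[:4]:
    e=cv2.fitEllipse(c);print(np.round(e[0],1),np.round(e[1],1),cv2.contourArea(c),np.round(ray(m,[e[0]],60),1))
E
```

```text
time_s: 5.85
eef_pos: [498.9, -34.6, 153.9]
ee_rot: [-0.0, 0.999, -0.038, -0.0]
force: [-0.4, 0.5, -1.9]
grip_width: 0.176
grip_force: 97.5
time_s: 6.65
eef_pos: [489.2, 109.6, 154.0]
ee_rot: [0.0, 0.999, -0.038, -0.0]
force: [0.3, -0.2, -1.9]
grip_width: 0.174
grip_force: 97.7
t 6.65 pos [489.2 109.6 154. ] yaw -4.34 tilt [-0.0007 -0.0002] F [ 0.3 -0.2 -1.9] M [0.004 0.005 0.013] w 0.174 gf 97.7
[302.8 115.6] [113.7 116.4] 10398.0 [[554.2 115.   60. ]]
[51.6 40. ] [ 65.6 125. ] 4860.5 [[617.2 274.8  60. ]]
[ 16.7 168.9] [45.4 92.6] 1627.5 [[535.2 327.3  60. ]]
```

View pics/w4.png

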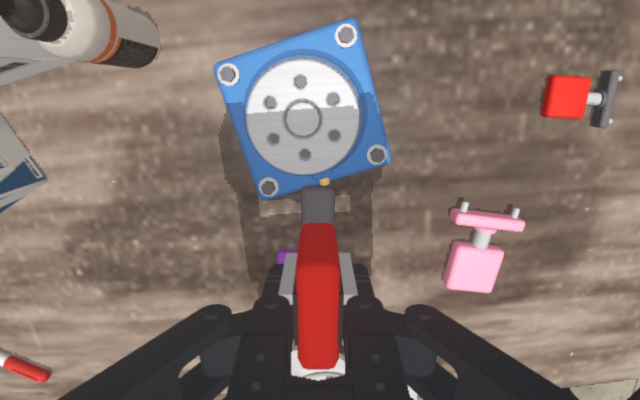

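The view shows the ring at (303,118) and six dark holes near (300,82), (333,99), (334,135), (305,154), (273,139) and (270,102). Next I refine those.

```bash
python3 - <<'E'
from h import *
from scipy.optimize import least_squares
I=cv2.imread("pics/w4.png");m=(camera_model("wrist"),np.load("w4.npy"))
G=cv2.cvtColor(I,cv2.COLOR_BGR2GRAY).astype(float)
bg=cv2.medianBlur(G.astype(np.uint8),25).astype(float)
P=[]
for p in[(300,82),(333,99),(334,135),(305,154),(273,139),(270,102)]:
    x,y=p;w=G[y-11:y+12,x-11:x+12];d=w<0.78*np.percentile(w,75)
    n,l,st,ce=cv2.connectedComponentsWithStats(d.astype(np.uint8));k=min(range(1,n),key=lambda i:np.hypot(*(ce[i]-11))-0.1*st[i][4])
    q=ce[k]+[x-11,y-11];P.append(q);print(np.round(q,1),st[k][2:],end=" ")
W=ray(m,P,60)[:,:2]
f=lambda a:np.r_[[W[i]-(a[:2]+a[3]*np.array([np.cos(a[2]-i*np.pi/3),np.sin(a[2]-i*np.pi/3)])) for i in range(6)]].ravel()
r=least_squares(f,[554,112,0,24]);print("\ncentre",r.x[:2],"ang",np.degrees(r.x[2]),"rad",r.x[3],"res",np.round(r.fun,1))
V=cv2.cvtColor(I,cv2.COLOR_BGR2HSV);c=[k for k in blobs((V[...,1]<40)&(V[...,2]>100),1500)][0]
w=ray(m,c.reshape(-1,2),60)[:,:2];e=cv2.fitEllipse(w.astype(np.float32));print("rim",e)
E
```

```text
[299.8  81.3] [ 13  15 152] [333.  102.4] [ 23  19 236] [333.9 135.2] [ 12  12 112] [304.7 154.2] [ 12  12 109] [273.  138.4] [ 11  12 105] [269.7 102.4] [ 14  14 141] 
centre [551.73657807 115.55978836] ang -2.1351827159085617 rad 23.8492954219423 res [ 0.6  0.4 -1.6 -0.2  0.6 -0.3  0.3 -0.4  0.1  0.   0.1  0.4]
rim ((552.5894165039062, 115.17345428466797), (76.18365478515625, 76.58393859863281), 46.54831314086914)
```

```bash
python3 -m crank '[[[0.34,0.42,0,0,0,0,5],[0.34,0.42,0,0,0,0,5],[0.34,0.42,0,0,0,0,5],[0.34,0.42,0,0,0,0,5],[0,0,0,0,0,-0.97,5],[0,0,0,0,0,-0.97,5],[0,0,0,0,0,-0.97,5],[0,0,0,0,0,-0.97,5]]]'
python3 -m crank '[[[0,0,0,0,0,-0.97,5],[0,0,0,0,0,-0.97,5],[0,0,0,0,0,-0.97,5],[0,0,0,0,0,-0.97,5],[0,0,0,0,0,0,5],[0,0,0,0,0,0,5],[0,0,0,0,0,0,5],[0,0,0,0,0,0,5]]]'
cat > look.py <<'E'
from h import *
import sys
from scipy.optimize import least_squares
s,r=pose();n=sys.argv[1];I=capture("wrist");cv2.imwrite(f"pics/{n}.png",I);m=cam("wrist",s)
V=cv2.cvtColor(I,cv2.COLOR_BGR2HSV);V0=V[...,2]
c=[k for k in blobs((V[...,1]<40)&(V[...,2]>85),1500) if abs(np.linalg.norm(ray(m,[cv2.fitEllipse(k)[0]],60)[0,:2]-[552,115]))<15][0]
w=ray(m,c.reshape(-1,2),60)[:,:2];e=cv2.fitEllipse(w.astype(np.float32));C=np.array(e[0]);print("rim",np.round(C,1),np.round(e[1],1))
# rectify ring face to 8 px/mm world patch, then read darkness of the hole circle against angle
a=np.radians(np.arange(0,360,.5));best=None
mm,T=m;K=np.array([[mm["fx"],0,mm["cx"]],[0,mm["fy"],mm["cy"]],[0,0,1]])
def px(p):
    q=(np.c_[p,np.full(len(p),60.)]-T[:3,3])@T[:3,:3];q=q*[1,-1,-1]
    return cv2.projectPoints(q,np.zeros(3),np.zeros(3),K,np.array([mm["k1"],0,0,0.]))[0][:,0]
G=cv2.cvtColor(I,cv2.COLOR_BGR2GRAY)
L=[]
for rr in(22,23,24,25,26):
    q=px(C+rr*np.c_[np.cos(a),np.sin(a)]).astype(np.float32);L.append(cv2.remap(G,q[:,:1],q[:,1:],cv2.INTER_LINEAR)[:,0].astype(float))
L=np.mean(L,0);F=(L*np.exp(-6j*a)).sum();print("hole angle mod 60:",round(float((np.degrees(-np.angle(-F)/6))%60),2))
D=L<0.7*np.median(L)
st=np.where(D&~np.roll(D,1))[0];en=np.where(D&~np.roll(D,-1))[0]
print("dark runs",[(a0/2,b0/2) for a0,b0 in zip(st,en)])
d=(C-s["eef_pos"][:2])@r[:2,:2];print("ring centre in tool xy",np.round(d,1))
E
python3 look.py w5
```

```text
time_s: 7.5
eef_pos: [520.6, 64.1, 154.2]
ee_rot: [-0.0, 0.973, 0.233, -0.0]
force: [0.4, -0.9, -1.3]
grip_width: 0.176
grip_force: 97.6
time_s: 8.3
eef_pos: [520.2, 64.9, 154.3]
ee_rot: [0.0, 0.876, 0.482, -0.0]
force: [0.1, -0.1, -2.1]
grip_width: 0.175
grip_force: 97.6
t 8.3 pos [520.2  64.9 154.3] yaw 57.59 tilt [-0. -0.] F [ 0.1 -0.1 -2.1] M [-0.03  -0.038  0.021] w 0.175 gf 97.6
rim [552.3 116.3] [76.  76.3]
hole angle mod 60: 58.7
dark runs [(np.float64(50.0), np.float64(6.0)), (np.float64(111.5), np.float64(67.0)), (np.float64(172.0), np.float64(127.5)), (np.float64(231.0), np.float64(187.5)), (np.float64(289.5), np.float64(246.5)), (np.float64(349.5), np.float64(305.5))]
ring centre in tool xy [60.6 -0.5]
```

View pics/w5.png

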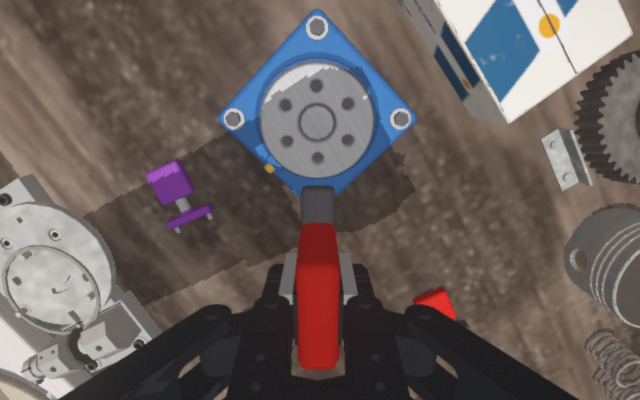

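The rim measures 76 mm, so that checks. The ring centre is 60.6 mm ahead at column 317, and a hole pair lies at 58.6° against tool yaw 57.6°. I move over and stop just above the face.

```bash
python3 -m crank '[[[0.8,0,0,0,0,0,5],[0.8,-0.01,0,0,0,0,5],[0.8,0,0,0,0,-0.13,5],[0,0,0.5,0,0,0,5],[0,0,0.5,0,0,0,5],[0,0,0.5,0,0,0,5],[0,0,0.24,0,0,0,5],[0,0,0,0,0,0,5]]]'
python3 -c "
from h import *
pose()"
```

```text
time_s: 9.15
eef_pos: [551.4, 115.4, 109.6]
ee_rot: [-0.001, 0.872, 0.49, -0.001]
force: [0.3, -0.5, -2.4]
grip_width: 0.173
grip_force: 97.7
t 9.15 pos [551.4 115.4 109.6] yaw 58.68 tilt [-0.0022 -0.    ] F [ 0.3 -0.5 -2.4] M [ 0.006 -0.016 -0.029] w 0.173 gf 97.7
```

```bash
python3 -m crank '[[[0,0,0.04,0,0,0,5],[0,0,0.04,0,0,0,5],[0,0,0.02,0,0,0,5],[0,0,0.02,0,0,0,5],[0,0,0,0,0,0,5],[0,0,0,0,0,0,5],[0,0,0,0,0,0,5],[0,0,0,0,0,0,5]]]'
python3 -c "
from h import *
pose()"
```

```text
time_s: 9.95
eef_pos: [552.0, 115.9, 107.8]
ee_rot: [0.0, 0.872, 0.49, -0.0]
force: [-0.2, 0.3, -1.8]
grip_width: 0.172
grip_force: 97.7
t 9.95 pos [552.  115.9 107.8] yaw 58.73 tilt [ 0. -0.] F [-0.2  0.3 -1.8] M [ 0.051 -0.036 -0.026] w 0.172 gf 97.7
```

```bash
python3 -m crank '[[[0,0,0.02,0,0,0,5],[0,0,0.02,0,0,0,5],[0,0,0.02,0,0,0,5],[0,0,0.02,0,0,0,5],[0,0,0,0,0,0,5],[0,0,0,0,0,0,5],[0,0,0,0,0,0,5],[0,0,0,0,0,0,5]]]'
python3 -c "
from h import *
pose()"
```

```text
time_s: 10.75
eef_pos: [552.0, 115.9, 105.8]
ee_rot: [0.0, 0.872, 0.49, 0.0]
force: [-0.1, 0.1, -1.9]
grip_width: 0.177
grip_force: 97.7
t 10.75 pos [552.  115.9 105.8] yaw 58.72 tilt [0. 0.] F [-0.1  0.1 -1.9] M [-0.007 -0.082 -0.038] w 0.177 gf 97.7
```

```bash
python3 -m crank '[[[0,0,0.02,0,0,0,5],[0,0,0.02,0,0,0,5],[0,0,0.02,0,0,0,5],[0,0,0.02,0,0,0,5],[0,0,0,0,0,0,5],[0,0,0,0,0,0,5],[0,0,0,0,0,0,5],[0,0,0,0,0,0,5]]]'
python3 -c "
from h import *
pose()"
```

```text
time_s: 11.55
eef_pos: [552.0, 115.9, 103.8]
ee_rot: [0.0, 0.872, 0.49, 0.0]
force: [-0.6, 0.4, -1.9]
grip_width: 0.176
grip_force: 97.7
t 11.55 pos [552.  115.9 103.8] yaw 58.73 tilt [0.0001 0.    ] F [-0.6  0.4 -1.9] M [ 0.024 -0.022 -0.026] w 0.176 gf 97.7
```

Tips are now estimated at about 57 mm, below the face, and still no load, so they look to be entering the holes. I keep going slowly.

```bash
python3 -m crank '[[[0,0,0.02,0,0,0,5],[0,0,0.02,0,0,0,5],[0,0,0.02,0,0,0,5],[0,0,0.02,0,0,0,5],[0,0,0.02,0,0,0,5],[0,0,0,0,0,0,5],[0,0,0,0,0,0,5],[0,0,0,0,0,0,5]]]'
python3 -c "
from h import *
pose()"
```

```text
time_s: 12.35
eef_pos: [552.0, 115.9, 101.3]
ee_rot: [0.0, 0.872, 0.49, 0.0]
force: [-0.6, -0.1, -1.9]
grip_width: 0.174
grip_force: 97.7
t 12.35 pos [552.  115.9 101.3] yaw 58.72 tilt [0. 0.] F [-0.6 -0.1 -1.9] M [-0.007 -0.029  0.043] w 0.174 gf 97.7
```

```bash
python3 -m crank '[[[0,0,0.02,0,0,0,5],[0,0,0.02,0,0,0,5],[0,0,0.02,0,0,0,5],[0,0,0.02,0,0,0,5],[0,0,0,0,0,0,5],[0,0,0,0,0,0,5],[0,0,0,0,0,0,5],[0,0,0,0,0,0,5]]]'
python3 -c "
from h import *
pose()"
```

```text
time_s: 13.15
eef_pos: [552.0, 115.9, 99.3]
ee_rot: [-0.0, 0.872, 0.49, 0.0]
force: [0.2, 0.4, -2.6]
grip_width: 0.171
grip_force: 97.7
t 13.15 pos [552.  115.9  99.3] yaw 58.72 tilt [0. 0.] F [ 0.2  0.4 -2.6] M [-0.007 -0.055 -0.006] w 0.171 gf 97.7
```

```bash
python3 -m crank '[[[0,0,0.02,0,0,0,5],[0,0,0.02,0,0,0,5],[0,0,0.01,0,0,0,5],[0,0,0,0,0,0,5],[0,0,0,0,0,0,5],[0,0,0,0,0,0,5],[0,0,0,0,0,0,5],[0,0,0,0,0,0,5]]]'
python3 -c "
from h import *
pose()"
```

```text
time_s: 13.95
eef_pos: [552.0, 115.9, 98.2]
ee_rot: [0.0, 0.872, 0.49, 0.0]
force: [-2.3, -0.1, 2.2]
grip_width: 0.176
grip_force: 98.2
t 13.95 pos [552.  115.9  98.2] yaw 58.72 tilt [0.0001 0.    ] F [-2.3 -0.1  2.2] M [-0.01   0.333  0.018] w 0.176 gf 98.2
```

Contact comes at TCP z 98.2, where the head should land (98), so the prongs are fully in at about 4 N. Now I turn clockwise, moderately at first since at least 37° remains.

```bash
python3 -m crank '[[[0,0,0,0,0,0.1,5],[0,0,0,0,0,0.2,5],[0,0,0,0,0,0.3,5],[0,0,0,0,0,0.3,5],[0,0,0,0,0,0.3,5],[0,0,0,0,0,0.3,5],[0,0,0,0,0,0.2,5],[0,0,0,0,0,0.1,5]]]'
python3 -c "
from h import *
pose()"
```

```text
time_s: 14.75
eef_pos: [552.1, 115.9, 98.2]
ee_rot: [0.0, 0.926, 0.377, 0.0]
force: [-1.3, 0.3, 2.5]
grip_width: 0.173
grip_force: 98.4
t 14.75 pos [552.1 115.9  98.2] yaw 44.25 tilt [ 0.0004 -0.    ] F [-1.3  0.3  2.5] M [0.082 0.223 0.231] w 0.173 gf 98.4
```

```bash
python3 -m crank '[[[0,0,0,0,0,0.2,5],[0,0,0,0,0,0.3,5],[0,0,0,0,0,0.3,5],[0,0,0,0,0,0.3,5],[0,0,0,0,0,0.3,5],[0,0,0,0,0,0.3,5],[0,0,0,0,0,0.2,5],[0,0,0,0,0,0.1,5]]]'
python3 -c "
from h import *
pose()"
```

```text
time_s: 15.55
eef_pos: [552.2, 115.8, 98.2]
ee_rot: [0.0, 0.97, 0.244, 0.0]
force: [-1.1, -1.7, 3.3]
grip_width: 0.175
grip_force: 98.4
t 15.55 pos [552.2 115.8  98.2] yaw 28.25 tilt [ 0.0006 -0.0003] F [-1.1 -1.7  3.3] M [-0.185 -0.001  0.198] w 0.175 gf 98.4
```

```bash
python3 -m crank '[[[0,0,0,0,0,0.1,5],[0,0,0,0,0,0.1,5],[0,0,0,0,0,0.1,5],[0,0,0,0,0,0.1,5],[0,0,0,0,0,0.1,5],[0,0,0,0,0,0.1,5],[0,0,0,0,0,0.05,5],[0,0,0,0,0,0,5]]]'
python3 -c "
from h import *
pose()"
```

```text
time_s: 16.35
eef_pos: [552.2, 115.8, 98.2]
ee_rot: [0.0, 0.98, 0.2, 0.0]
force: [1.4, -4.1, 3.0]
grip_width: 0.176
grip_force: 98.5
t 16.35 pos [552.2 115.8  98.2] yaw 23.11 tilt [ 0.0005 -0.0002] F [ 1.4 -4.1  3. ] M [-0.688 -0.342  0.139] w 0.176 gf 98.5
```

```bash
python3 -m crank '[[[0,0.01,0,0,0,0.06,5],[0,0.01,0,0,0,0.06,5],[0,0,0,0,0,0.06,5],[0,0,0,0,0,0.06,5],[0,0,0,0,0,0.06,5],[0,0,0,0,0,0.06,5],[0,0,0,0,0,0.06,5],[0,0,0,0,0,0,5]]]'
python3 -c "
from h import *
pose()"
```

```text
time_s: 17.15
eef_pos: [552.2, 115.6, 98.1]
ee_rot: [-0.0, 0.985, 0.171, 0.0]
force: [1.1, -0.6, 5.4]
grip_width: 0.176
grip_force: 98.7
t 17.15 pos [552.2 115.6  98.1] yaw 19.73 tilt [0.0001 0.0003] F [ 1.1 -0.6  5.4] M [-0.013 -0.267  0.095] w 0.176 gf 98.7
```

```bash
python3 -m crank '[[[0,0,0,0,0,0.06,5],[0,0,0,0,0,0.06,5],[0,0,0,0,0,0.06,5],[0,0,0,0,0,0.06,5],[0,0,0,0,0,0.06,5],[0,0,0,0,0,0.06,5],[0,0,0,0,0,0.06,5],[0,0,0,0,0,0,5]]]'
python3 -c "
from h import *
pose()"
```

```text
time_s: 17.95
eef_pos: [552.2, 115.6, 98.1]
ee_rot: [-0.0, 0.99, 0.142, 0.0]
force: [1.3, -0.3, 4.9]
grip_width: 0.173
grip_force: 98.6
t 17.95 pos [552.2 115.6  98.1] yaw 16.37 tilt [0.0002 0.0002] F [ 1.3 -0.3  4.9] M [-0.049 -0.217  0.097] w 0.173 gf 98.6
```

```bash
python3 -m crank '[[[0,0,0,0,0,0.06,5],[0,0,0,0,0,0.06,5],[0,0,0,0,0,0.06,5],[0,0,0,0,0,0.06,5],[0,0,0,0,0,0.06,5],[0,0,0,0,0,0.06,5],[0,0,0,0,0,0.06,5],[0,0,0,0,0,0.06,5]]]'
python3 -c "
from h import *
pose()"
```

```text
time_s: 18.75
eef_pos: [552.3, 115.5, 98.1]
ee_rot: [-0.0, 0.994, 0.109, 0.0]
force: [1.3, -0.7, 4.5]
grip_width: 0.173
grip_force: 98.8
t 18.75 pos [552.3 115.5  98.1] yaw 12.53 tilt [0.0002 0.0001] F [ 1.3 -0.7  4.5] M [-0.112 -0.288  0.195] w 0.173 gf 98.8
```

```bash
python3 -m crank '[[[0,0,0,0,0,0.04,5],[0,0,0,0,0,0.04,5],[0,0,0,0,0,0.04,5],[0,0,0,0,0,0.04,5],[0,0,0,0,0,0.04,5],[0,0,0,0,0,0.04,5],[0,0,0,0,0,0.04,5],[0,0,0,0,0,0.04,5]]]'
python3 -c "
from h import *
pose()"
```

```text
time_s: 19.55
eef_pos: [552.3, 115.5, 98.1]
ee_rot: [0.0, 0.996, 0.087, 0.0]
force: [0.3, -1.0, 4.7]
grip_width: 0.173
grip_force: 98.8
t 19.55 pos [552.3 115.5  98.1] yaw 9.97 tilt [0.0003 0.    ] F [ 0.3 -1.   4.7] M [-0.14  -0.221  0.189] w 0.173 gf 98.8
```

```bash
python3 -m crank '[[[0,0,0,0,0,0.04,5],[0,0,0,0,0,0.04,5],[0,0,0,0,0,0.04,5],[0,0,0,0,0,0.04,5],[0,0,0,0,0,0.04,5],[0,0,0,0,0,0.04,5],[0,0,0,0,0,0.04,5],[0,0,0,0,0,0.04,5]]]'
python3 -c "
from h import *
pose()"
```

```text
time_s: 20.35
eef_pos: [552.3, 115.4, 98.1]
ee_rot: [0.0, 0.998, 0.065, 0.0]
force: [0.6, -1.2, 4.7]
grip_width: 0.172
grip_force: 98.8
t 20.35 pos [552.3 115.4  98.1] yaw 7.41 tilt [ 0.0002 -0.0001] F [ 0.6 -1.2  4.7] M [-0.16  -0.294  0.192] w 0.172 gf 98.8
```

```bash
python3 -m crank '[[[0,0,0,0,0,0.04,5],[0,0,0,0,0,0.04,5],[0,0,0,0,0,0.04,5],[0,0,0,0,0,0.04,5],[0,0,0,0,0,0.04,5],[0,0,0,0,0,0.04,5],[0,0,0,0,0,0.04,5],[0,0,0,0,0,0.04,5]]]'
python3 -c "
from h import *
pose()"
```

```text
time_s: 21.15
eef_pos: [552.3, 115.4, 98.1]
ee_rot: [0.0, 0.999, 0.042, 0.0]
force: [1.1, -0.9, 5.3]
grip_width: 0.172
grip_force: 98.7
t 21.15 pos [552.3 115.4  98.1] yaw 4.86 tilt [ 0.0002 -0.0001] F [ 1.1 -0.9  5.3] M [-0.205 -0.245  0.224] w 0.172 gf 98.7
```

```bash
python3 -m crank '[[[0,0,0,0,0,0.03,5],[0,0,0,0,0,0.03,5],[0,0,0,0,0,0.03,5],[0,0,0,0,0,0.03,5],[0,0,0,0,0,0.03,5],[0,0,0,0,0,0.03,5],[0,0,0,0,0,0.03,5],[0,0,0,0,0,0.03,5]]]'
python3 -c "
from h import *
pose()"
```

```text
time_s: 21.95
eef_pos: [552.2, 115.4, 98.1]
ee_rot: [0.0, 1.0, 0.026, 0.0]
force: [0.4, -0.8, 5.6]
grip_width: 0.173
grip_force: 99.1
t 21.95 pos [552.2 115.4  98.1] yaw 2.99 tilt [ 0.0002 -0.0004] F [ 0.4 -0.8  5.6] M [-0.274 -0.254  0.575] w 0.173 gf 99.1
```

The torque climbed from 0.2 to 0.57 N m after about 55° of turn, so the ring is at its stop. I ease the load off and open the fingers.

```bash
python3 -m crank '[[[0,0,0,0,0,-0.03,5],[0,0,0,0,0,-0.03,5],[0,0,0,0,0,0,5],[0,0,0,0,0,0,5],[0,0,0,0,0,0,5],[0,0,0,0,0,0,5],[0,0,0,0,0,0,5],[0,0,0,0,0,0,5]]]' 20
python3 -c "
from h import *
pose()"
```

```text
time_s: 22.75
eef_pos: [552.2, 115.4, 98.1]
ee_rot: [0.0, 1.0, 0.03, 0.0]
force: [0.1, -0.9, 5.1]
grip_width: 0.178
grip_force: 98.8
t 22.75 pos [552.2 115.4  98.1] yaw 3.44 tilt [ 0.0001 -0.0002] F [ 0.1 -0.9  5.1] M [-0.211 -0.228  0.271] w 0.178 gf 98.8
```

```bash
python3 -m crank '[[[0,0,0,0,0,0,17],[0,0,0,0,0,0,20],[0,0,0,0,0,0,24],[0,0,0,0,0,0,30],[0,0,0,0,0,0,40],[0,0,0,0,0,0,55],[0,0,0,0,0,0,60],[0,0,0,0,0,0,60]]]' 20
python3 -c "
from h import *
pose()
cv2.imwrite('pics/w6.png',capture('wrist'))"
```

```text
time_s: 23.55
eef_pos: [552.2, 115.4, 98.1]
ee_rot: [-0.0, 1.0, 0.03, 0.0]
force: [-0.4, 0.1, -0.5]
grip_width: 0.7
grip_force: 0.0
t 23.55 pos [552.2 115.4  98.1] yaw 3.45 tilt [0. 0.] F [-0.4  0.1 -0.5] M [ 0.038  0.    -0.043] w 0.7 gf 0.0
```

View pics/w6.png

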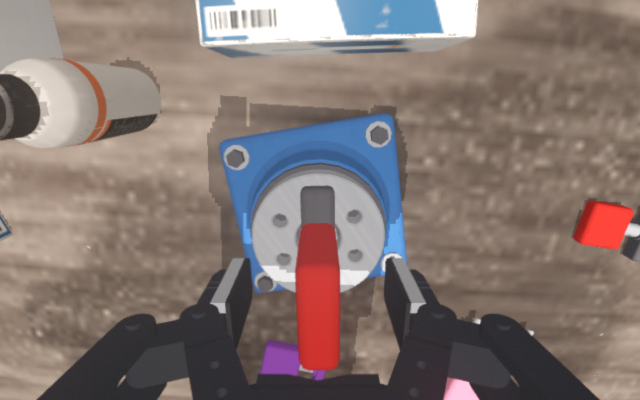

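The view shows the spanner upright and released, seated centrally in the ring: block at (318,300), four free holes symmetric about it. I retreat straight up and check once more.

```bash
python3 -m crank '[[[0,0,-0.2,0,0,0,70],[0,0,-0.5,0,0,0,70],[0,0,-0.9,0,0,0,70],[0,0,-0.9,0,0,0,70],[0,0,-0.9,0,0,0,70],[0,0,-0.9,0,0,0,70],[0,0,-0.7,0,0,0,70],[0,0,0,0,0,0,70]]]'
python3 -c "
from h import *
s,r=pose();I=capture('wrist');m=cam('wrist',s);cv2.imwrite('pics/w7.png',I)
H=cv2.cvtColor(I,cv2.COLOR_BGR2HSV);c=[k for k in blobs(((H[...,0]<5)|(H[...,0]>175))&(H[...,1]>120)&(H[...,2]>175),300)]
for k in c[:3]:
  R_=cv2.minAreaRect(k);b=ray(m,cv2.boxPoints(R_),137);print(np.round(R_[0]),np.round(b.mean(0),1),np.round([np.linalg.norm(b[0]-b[1]),np.linalg.norm(b[1]-b[2])],1),np.round(np.degrees(np.arctan2(*(b[1]-b[0])[1::-1])),1))
"
```

```text
time_s: 24.4
eef_pos: [553.1, 115.5, 226.3]
ee_rot: [0.0, 1.0, 0.03, 0.003]
force: [0.9, -0.4, -0.4]
grip_width: 0.821
grip_force: 0.0
t 24.4 pos [553.1 115.5 226.3] yaw 3.45 tilt [0.0056 0.0001] F [ 0.9 -0.4 -0.4] M [-0.015 -0.039 -0.019] w 0.821 gf 0.0
[516. 185.] [579.7 -23.3 137. ] [22.8 21.6] -4.7
[320. 210.] [552.1 114.5 137. ] [11.8 41.4] -86.6
```

View pics/w7.png

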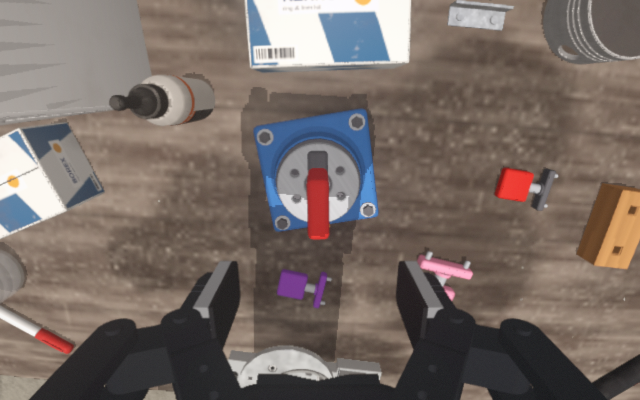

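The view shows the spanner upright in the ring, with its block at (320,210) centred at (552,115) within 1 mm and yaw 3.4°. The robot is clear and nothing else has moved, so I let it settle and hand in.

```bash
python3 -m crank '[[[0,0,0,0,0,0,70],[0,0,0,0,0,0,70],[0,0,0,0,0,0,70],[0,0,0,0,0,0,70],[0,0,0,0,0,0,70],[0,0,0,0,0,0,70],[0,0,0,0,0,0,70],[0,0,0,0,0,0,70]]]' >/dev/null
python3 -c "
from rig import *
print(finish_job())"
```

```text
the job is handed in; nothing more can be done
None
```

I seated the pin spanner in the lock ring, turned it clockwise about 55° to its stop (wrist torque read up to about 0.57 N m against about 0.2 N m while turning, a bigger climb than the 0.15 N m asked for, then eased back about 0.5°), left it standing released, and handed the job in at about 25 s; no verdict came back.

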